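# Take the end stop out of the sloping sanding board's T-track

## Robot

A 7-joint arm with a two-finger parallel gripper is mounted at the origin on the work surface. World frame = base frame: x ahead of the robot, y to its left, z up, the work surface at z = 0. Lengths are in m, angles in rad, forces in N, time in s.
With the tool pointing down it reaches from about 0.4 to 0.875 m from the base axis. Payload 19.3 kg.
Tool frame: the origin (TCP) lies at the very end of the fingers, on their centre line; the grasp point (between the pads) lies 19 mm behind it; z points along the fingers, y is the line along which they close (so a half turn about z gives the same grasp; the last joint's range is limited). The gripper opens to 85 mm and grips with 20 to 120 N. Pads are 22 mm wide; open, the fingers measure 114 mm over their backs; the gripper's body (76 mm by 85 mm) begins 54 mm behind the grasp point. The pads swing forward as they close: fully open they stand 13 mm farther back than shut.
Start: joints at [-0.07, 0.521, -0.036, 1.599, 0.021, 1.021, -0.113], TCP at [0.625, -0, 0.231] pointing down, gripper open.
Joint ranges: [-2.91, 2.91], [-0.3, 2.13], [-1.5, 1.42], [0.17, 2.43], [-1.26, 4.41], [0.16, 1.93], [-2.52, 2.52]. Speed limits (rad/s): [1.89, 1.89, 2.39, 2.39, 3.01, 3.01, 3.01].

## Interface

Orientations are given as [roll, pitch, yaw] about the fixed x, y, z axes, in that order (R = Rz(yaw) Ry(pitch) Rx(roll)).
In Python, from workcell import bot gives the robot as it stands.
- The arm moves only by the tool servo_tool, never from a script. Its argument "plan" is a list of rows, each a list of 7 numbers: the finger opening in cm, from 0 to 8.54, then the shift along the tool's x, y, z in cm, then the turn, a rotation vector about the tool's x, y, z in degrees. In form: [[fingers, x, y, z, wx, wy, wz], ...]. A call has 1 to 10 rows; each row is the pose to reach, as a shift and turn from the pose commanded when the call began, along the tool's axes at that moment; what a row does not reach only later rows make up. A row lasts 1/10 s, in which the tool goes at most 50 mm and 8.59 degrees, less where a joint would pass 70% of its speed; a pose out of reach is approached as far as the arm can. A call with a gripper value outside its range is refused whole. The fingers move at their own pace and stop on an object; "force" is the grip in N (left out, the last holds). Time passes only in rows, so rows that repeat a pose let the fingers close. It gives the time, the measured TCP pose, the force, the opening and the grip force at its end, in the units of the state.
- bot.observe(): the state, without advancing time (a new reading comes with each control period).
- bot.grab_frame(name): name is "scene" or "side" or "wrist"; returns a dict with "frame" (420x560x3 uint8, blue, green, red), "mtx" (3x3 intrinsics, pixels), "k1" (the pictures are not rectified: a ray, as slopes to the right and down, at radius r is drawn at 1 + k1 r^2 times it, then the intrinsics apply), "R" (3x3) and "t" (3): a world point X has camera coordinates R X + t; the wrist camera has in their place "T_tool_cam" (4x4, takes a point from camera to tool coordinates, whose origin is the TCP and whose axes are the flange's). Camera axes: x right, y down, z forward; pixel columns grow to the right and rows downward; lengths in m; the calibration is good to about 2 mm. A picture is of the moment at which its call begins: read the wrist's pose just before it. There is no depth.
- bot.job_done(): hands the job in; it is judged then, once.
The state is a dict: "clock": time; "qpos": joint angles; "qd": joint speeds; "joint_efforts": joint torques, N m; "position": TCP position; "tool_rot": TCP orientation; "force": force on the tool from outside, world axes, zero at the start; "moment": the same for the moment, N m; "grip_width": finger opening in m; "finger_force": force on a finger pad.
Only numpy, scipy, OpenCV 4.12 (cv2) and the standard library are available. Lean on these libraries where they do the work, as an engineer would, in place of code of your own. Each camera call takes 0.05 s, during which the arm holds its last target. There are 200 camera calls.

## Task

A longer board is to be sanded next, so the stop must come off the sloping sanding board: its nut is already slack, so slide it along the T-track to the end whose red keeper is swung out of the way and lift it out there. Then set it down gently, upright on its foot, in the empty bay of the blue tray and let go, leaving the spare stop and the other things where they are.

Things in the scene. Friction and masses are not known exactly. Their poses are not given: they have to be found in the camera images.
- rig: Fixed sloping sanding board on a plywood foot 270 x 400 mm; origin: middle of the foot's underside. Its panel leans back 30 degrees, face and lower edge towards the robot; upper edge 191 mm above the table. A ledge 16 mm high stands along the panel's lower edge. Grey abrasive sheets are glued flat on its face.
- slope: Its plywood panel, 400 mm wide, 300 mm up the slope. Origin: middle of its face, on the T-track's centre line. Axes: x up the slope, y along the track, z square out of the face (30 degrees from vertical, leaning to the robot). The aluminium T-track runs the full 400 mm width out through both side edges: mouth 14 mm, lips 4 mm thick, channel 28 mm wide, floor 14 mm under the face.
- stop_center (a point): Centre of the stop's loose beech block, 38 (x) x 100 (y) x 48 (z) mm. Axes: y along the track, z up through the block. Its underside rests on the panel's face: this centre is 24 mm off the face. It is gripped across its 38 mm width, the tool square to the sloping face. A brass nut 22 mm across and its stud rise 16 mm above the block's top. About 0.2 to 0.3 kg.
- stop_foot (a point): Middle of the underside of the stop's foot, 36.5 mm below stop_center: an aluminium T-runner 25 mm wide, 80 mm long, on a neck 11 mm wide, sliding in the track with 1.5 mm play and little friction (a few newtons). It can leave the track only endways: it is wholly out once this point is 40 mm past the track's end, 240 mm along y from the panel's origin.
- free_bay (a point): Centre of the floor of the tray's empty bay, 6 mm above the table; bay 101 (x) x 128 (y) mm inside, walls 25 mm above the table. Axes are the tray's: y along the bay, z up. The tray may stand left or right of the sanding board.
- tray: Fixed shallow blue-painted tray, 220 (x) x 140 (y) x 25 mm high, walls 6 mm, with one cross wall making two bays. Origin: middle of its underside. The empty bay is at +x, 53.5 mm from it; the spare stop stands in the bay at -x.
- open_end (a point): Middle of the mouth of the T-track at its open end, level with the panel's face, 3.5 mm outside the panel's side edge. The red keeper (70 x 6 x 16 mm bar with a tab) at this end is swung down the slope, off the slot. This may be the left or the right end.
- shut_end (a point): The same point at the other end of the track, which is blocked by the red keeper bar fixed across the slot, its tab standing 16 mm above the face just up the slope from the slot.
- spare_center (a point): Centre of the block of the spare stop (same make and size), standing upright in the tray's other bay, 107 mm from the empty bay's centre. Leave it alone.
- sander_center (a point): Centre of a loose cork sanding block, 65 x 115 x 37 mm, lying on the table on the other side of the sanding board from the tray. Leave it alone.
- can_center (a point): Centre of a closed red paint tin, 103 mm across, 115 mm high, beyond the sanding board on the left. Leave it alone.
- slat_center (a point): Centre of a pine slat, 40 x 180 x 18 mm with a rounded end, lying flat on the table beyond the sanding board on the right. Leave it alone.

How it is judged:
On the way, in this order (a step that is already met when the one before it is completed fails the run):
1. the stop has been slid along in the T-track until its centre is within 55 mm of the open end, still seated in the slot (horizontal distance between stop_center and open_end below 0.055 m and z of stop_center in the frame of slope between 0.018 and 0.03 m), for 0.1 s.
2. the stop is out of the track and off the sanding board: at least 12 mm higher off the face than when seated, or wholly past the end, and touching no part of the board ((z of stop_center in the frame of slope above 0.036 m or y of stop_center in the frame of slope above 0.242 m or y of stop_center in the frame of slope below -0.242 m) and contact force between stop and rig below 0.01 N), for 0.1 s.
At the end, for the whole second after the job is handed in: The stop stands upright (within 7 degrees) on its foot on the floor of the tray's empty bay, inside its walls (centre within 33 mm across and 25 mm along of the bay's centre, foot within 6 mm of the floor), released and at rest (x of stop_center in the frame of free_bay between -0.033 and 0.033 m and y of stop_center in the frame of free_bay between -0.025 and 0.025 m and z of stop_center in the frame of free_bay between 0.031 and 0.042 m and angle between stop_center's own z axis and vertical below 0.12 rad and linear speed of stop below 0.02 m/s); the robot touches nothing.
It fails at once if the stop is dropped or slammed into the tray (moving faster than 0.5 m/s less than 50 mm above the bay's floor) (horizontal distance between stop_center and free_bay below 0.06 m and z of stop_center in the frame of free_bay below 0.0865 m and linear speed of stop above 0.5 m/s).
It fails at once if the spare stop is moved more than 20 mm (distance of spare_center from where it was at the start of the episode above 0.02 m).
It fails at once if the cork sanding block is moved more than 25 mm (distance of sander_center from where it was at the start of the episode above 0.025 m).
It fails at once if the paint tin is moved more than 25 mm (distance of can_center from where it was at the start of the episode above 0.025 m).
It fails at once if the pine slat is moved more than 25 mm (distance of slat_center from where it was at the start of the episode above 0.025 m).
It also fails if it takes over 58 s, if anything falls off the work surface, if the arm or the gripper's body presses on something with over 40 N, if the wrist force passes 120 N, or if a joint passes its speed limit or range.

## Working session

There is one attempt and no reset: what is moved stays moved. The work goes in short steps, Python scripts to look and compute and a tool call to move; the robot and the scene stay as the last step left them, time stands still between calls to the robot, and variables do not carry over. Pictures are saved under pics/ and viewed, at most 10 in all, crops included, and the job is handed in when it is done.

Besides the shell and the picture viewer there is one more tool, called after ">>>" in YAML: its name, and indented under it one key for each argument. servo_tool: Moves the arm, as the interface text tells. Its arguments: {"type":"object","properties":{"plan":{"type":"array","items":{"type":"array","items":{"type":"number"}}},"force":{"type":"number"}},"required":["plan"]}

```bash
mkdir -p pics; cat > h.py <<'E'
import numpy as np, cv2, pickle
def grab(n):
    from workcell import bot
    f=bot.grab_frame(n); pickle.dump(f,open(f'pics/{n}.pkl','wb')); return f
def load(n): return pickle.load(open(f'pics/{n}.pkl','rb'))
def ray(f,uv):
    K=np.array(f['mtx']); p=cv2.undistortPoints(np.array([[uv]],float),K,np.array([f['k1'],0,0,0,0.]))[0,0]
    R=np.array(f['R']);t=np.array(f['t']).ravel()
    return -R.T@t, R.T@np.array([p[0],p[1],1])
def onz(f,uv,z):
    c,d=ray(f,uv); return c+d*(z-c[2])/d[2]
def tri(f,a,g,b):
    c1,d1=ray(f,a);c2,d2=ray(g,b)
    s=np.linalg.lstsq(np.c_[d1,-d2],c2-c1,rcond=None)[0]
    p,q=c1+s[0]*d1,c2+s[1]*d2
    return (p+q)/2,np.linalg.norm(p-q)
def proj(f,X):
    return cv2.projectPoints(np.array(X,float).reshape(-1,1,3),cv2.Rodrigues(np.array(f['R'],float))[0],np.array(f['t'],float),np.array(f['mtx'],float),np.array([f['k1'],0,0,0,0.]))[0][:,0]
E
python3 - <<'E'
from h import *
from workcell import bot
print(bot.observe())
for n in ('scene','side'):
    f=grab(n); cv2.imwrite(f'pics/{n}0.png',cv2.resize(f['frame'],(800,600)))
    print(n,f['mtx'],f['k1'],-np.array(f['R']).T@np.array(f['t']))
E
```

```text
{'clock': 0.0, 'qpos': array([-0.07021498,  0.52200153, -0.0363456 ,  1.59996942,  0.02118593,
        1.02110248, -0.11280038]), 'qd': array([ 4.46569161e-04, -7.16080878e-04, -4.30166439e-04, -1.09853980e-03,
        2.07573177e-05, -8.11537406e-04, -7.28191536e-04]), 'joint_efforts': array([-4.24098413e-03, -9.27110124e+01,  1.97758444e+00, -3.69928443e+01,
        1.76317629e-02,  8.19846697e-03, -6.58496788e-05]), 'position': array([ 6.24679757e-01, -1.15754287e-05,  2.30747120e-01]), 'tool_rot': array([-3.14049762e+00,  5.65289165e-05,  1.57080871e+00]), 'force': array([-0.07089387,  0.10193997,  0.10102856]), 'moment': array([ 0.00946743, -0.02785765,  0.04964356]), 'finger_force': 0.0, 'grip_width': 0.08549124357385302}
scene [[404.29305293   0.         277.1299754 ]
 [  0.         404.29305293 212.24528816]
 [  0.           0.           1.        ]] -0.013094482508452621 [ 1.20465144 -0.1347271   1.16610559]
side [[447.25206811   0.         270.68245438]
 [  0.         447.25206811 207.68917945]
 [  0.           0.           1.        ]] -0.11467826272309198 [0.27238056 0.95631832 0.72285659]
```

View pics/scene0.png

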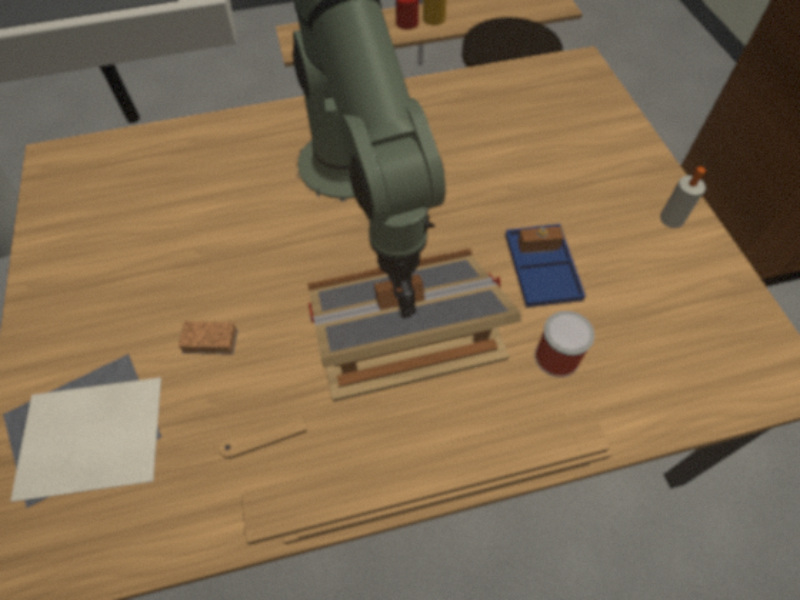

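View pics/side0.png

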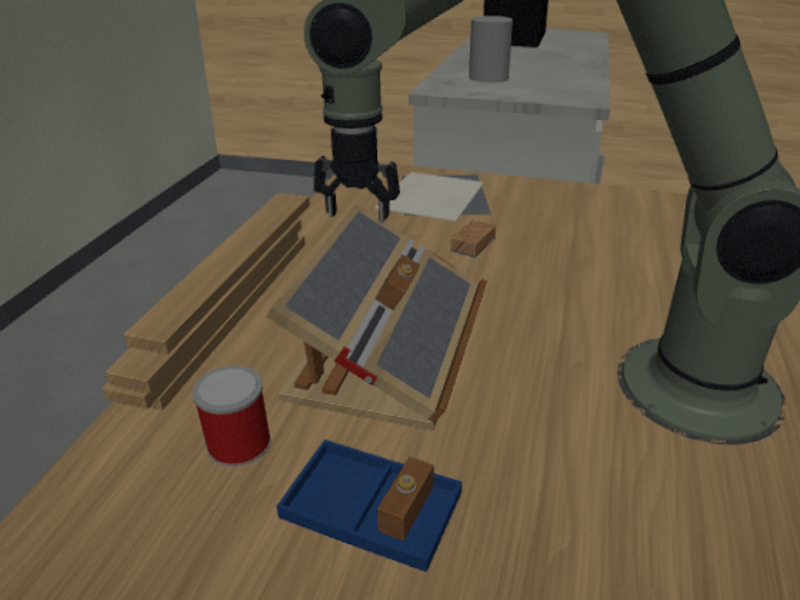

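The tray (blue, ~545,265 in scene) is on the robot's left (+y), with the stop mid-track. Which end is open needs a zoom.

```bash
python3 - <<'E'
from h import *
a=load('scene')['frame'];b=load('side')['frame']
A=cv2.resize(a[165:285,205:385],(800,533),interpolation=3)
B=cv2.resize(b[140:300,180:360],(675,600),interpolation=3)
cv2.imwrite('pics/za.png',A);cv2.imwrite('pics/zb.png',B)
E
```

```text
(no output)
```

View pics/za.png

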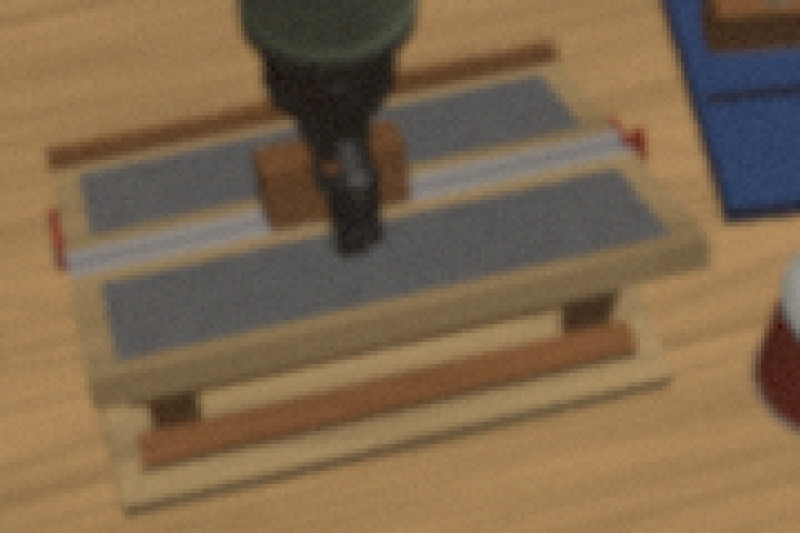

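View pics/zb.png

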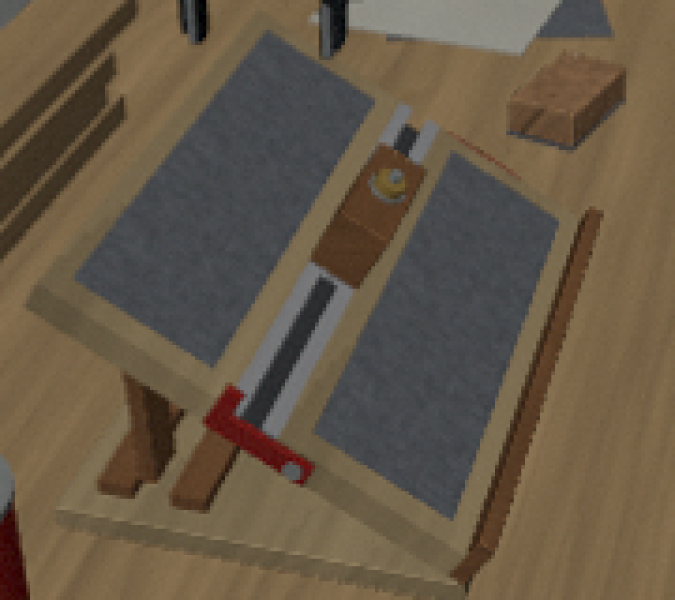

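The near/left end (+y) has the red bar across the slot with its tab up the slope, so it is shut (zoom b 210-310, 390-480). The open end is the robot's right (-y). Next I measure the track, tray and stop.

```bash
python3 - <<'E'
from h import *
a=load('scene');b=load('side')
za=lambda x,y:(205+x/4.444-.4,165+y/4.444-.4); zb=lambda x,y:(180+x/3.75-.4,140+y/3.75-.4)
E={}
for n,f,uv in (('scene -y',a,za(68,262)),('scene +y',a,za(622,145)),('side -y',b,zb(417,114)),('side +y',b,zb(252,418))):
    E[n]=onz(f,uv,.116); print(n,E[n].round(4))
print('tri',tri(a,za(68,262),b,zb(417,114)),tri(a,za(622,145),b,zb(252,418)))
for s in ('scene','side'):
    d=E[s+' +y']-E[s+' -y'];print(s,np.linalg.norm(d),np.degrees(np.arctan2(-d[0],d[1])),(E[s+' +y']+E[s+' -y'])/2)
# nut
c=zb(390,182);p=onz(b,c,.116+.056*.866);print('nut',p)
# tray
for s,f in (('scene',a),('side',b)):
    h=cv2.cvtColor(f['frame'],cv2.COLOR_BGR2HSV)
    m=cv2.inRange(h,(105,110,40),(130,255,255))
    m=cv2.morphologyEx(m,cv2.MORPH_CLOSE,np.ones((5,5)))
    k=max(cv2.findContours(m,0,1)[0],key=cv2.contourArea)
    hu=cv2.convexHull(k); 
    ap=cv2.approxPolyDP(hu,4,True)[:,0]
    print(s,cv2.contourArea(k))
    for q in ap: print(q,onz(f,q,.025).round(4),onz(f,q,0).round(4))
    # spare nut
    m=cv2.inRange(h,(18,120,100),(35,255,255))
    n,l,st,ce=cv2.connectedComponentsWithStats(m)
    for i in range(1,n):
        if 8<st[i,4]<300: print('brass',ce[i],st[i])
E
```

```text
scene -y [ 0.5593 -0.1686  0.116 ]
scene +y [0.5629 0.226  0.116 ]
side -y [ 0.5633 -0.1711  0.116 ]
side +y [0.5597 0.2266 0.116 ]
tri (array([ 0.56169141, -0.16814658,  0.11827099]), np.float64(0.0018399307463362402)) (array([0.5610519 , 0.22595427, 0.11462539]), np.float64(0.0021409694680093877))
scene 0.39462977323401127 -0.5209178190126897 [0.56112638 0.02865718 0.116     ]
side 0.39779520032760174 0.5117903762101015 [0.56148598 0.02775577 0.116     ]
nut [0.53271475 0.01850597 0.164496  ]
scene 1179.0
[356 163] [0.3769 0.3455 0.025 ] [0.3587 0.356  0.    ]
[393 174] [0.4565 0.4544 0.025 ] [0.4401 0.4673 0.    ]
[406 206] [0.5926 0.4442 0.025 ] [0.5792 0.4569 0.    ]
[370 211] [0.581  0.3208 0.025 ] [0.5673 0.3308 0.    ]
brass [309.3125      10.35416667] [299   0  15  19  48]
brass [295.9  12.3] [295   9   3   8  10]
brass [379.35294118 162.58823529] [377 161   6   4  17]
side 5496.0
[227 308] [0.5777 0.319  0.025 ] [0.5886 0.2962 0.    ]
[322 337] [0.3632 0.3435 0.025 ] [0.3665 0.3215 0.    ]
[298 399] [0.375  0.4955 0.025 ] [0.3787 0.4789 0.    ]
[195 361] [0.585  0.4698 0.025 ] [0.5962 0.4523 0.    ]
[195 352] [0.5942 0.4496 0.025 ] [0.6057 0.4315 0.    ]
brass [282.85185185 188.11111111] [280 185   8   6  27]
brass [284.03703704 337.12962963] [279 332  11   9  54]
```

Yaw ≈ 0, slope origin ≈ (0.561, 0.028, 0.116), and the nut x matches the expected 0.533. Moving to a tilted stand-off above the stop.

>>> servo_tool:
  plan:
    - [8.5,0.4,-2.5,0.2,-6,0,0]
    - [8.5,0.8,-5,0.4,-12,0,0]
    - [8.5,1.2,-7.5,0.6,-18,0,0]
    - [8.5,1.6,-10,0.8,-24,0,0]
    - [8.5,1.8,-12.4,1.0,-30,0,0]
    - [8.5,1.8,-12.4,1.0,-30,0,0]
    - [8.5,1.8,-12.4,1.0,-30,0,0]

```text
clock: 0.8
position: [0.4993, 0.0181, 0.2209]
tool_rot: [2.618, 0.0, 1.572]
force: [2.2, 3.2, 1.8]
grip_width: 0.0847
finger_force: 0.0
```

```bash
cat >> h.py <<'E'
def wrist():
    from workcell import bot
    from scipy.spatial.transform import Rotation as Ro
    s=bot.observe(); f=grab('wrist'); T=np.eye(4);T[:3,:3]=Ro.from_euler('xyz',s['tool_rot']).as_matrix();T[:3,3]=s['position']
    W=np.linalg.inv(T@np.array(f['T_tool_cam'])); f['R']=W[:3,:3];f['t']=W[:3,3]
    pickle.dump(f,open('pics/wrist.pkl','wb')); return f,s
E
python3 - <<'E'
from h import *
f,s=wrist(); print(s['position'],s['tool_rot'],s['clock'])
cv2.imwrite('pics/w1.png',f['frame'])
a=grab('scene');b=load('side')
cv2.imwrite('pics/scene1.png',a['frame'])
print('nut side',onz(b,(282.85,188.1),.116+.054*.866))
print('spare',tri(a,(379.35,162.6),b,(284,337.1)),onz(b,(284,337.1),.075))
E
```

```text
[0.4993085  0.01812514 0.22091008] [2.61829683e+00 9.83031920e-05 1.57153300e+00] 0.8
nut side [0.53538858 0.01592101 0.162764  ]
spare (array([0.42719416, 0.40402339, 0.07062495]), np.float64(0.0029455366408309863)) [0.42510647 0.40656841 0.075     ]
```

View pics/w1.png

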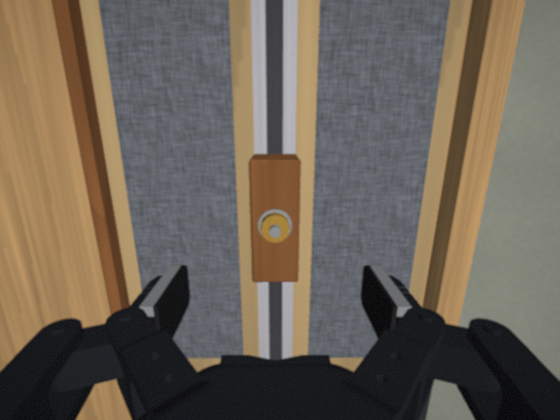

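The wrist view shows the block (249–300, 155–282), the nut at (275,228), and the slot centred at column 275.

```bash
python3 - <<'E'
from h import *
f=load('wrist'); O=np.array([.5613,.028,.116]); n=np.array([-.5,0,.866]); xs=np.array([.866,0,.5])
def onf(uv,h):
    c,d=ray(f,uv); p=c+d*((h-n@(c-O))/(n@d)); return p,np.array([xs@(p-O),p[1]])
for uv,h in (((250,160),.048),((299,160),.048),((298,281),.048),((252,281),.048),((275,228),.058),((275,20),0),((275,345),0),((267,20),-.002),((283,20),-.002)): print(uv,onf(uv,h)[0].round(4),onf(uv,h)[1].round(4))
from workcell import bot
s=bot.observe();print('tcp', xs@(s['position']-O), n@(s['position']-O))
E
```

```text
(250, 160) [0.5205 0.0674 0.1479] [-0.0194  0.0674]
(299, 160) [0.5511 0.0675 0.1655] [0.0159 0.0675]
(298, 281) [ 0.5524 -0.0301  0.1663] [ 0.0175 -0.0301]
(252, 281) [ 0.5199 -0.0302  0.1475] [-0.0201 -0.0302]
(275, 228) [0.5311 0.0191 0.1656] [-0.0013  0.0191]
(275, 20) [0.56   0.1704 0.1152] [-0.0015  0.1704]
(275, 345) [ 0.5602 -0.134   0.1154] [-0.0012 -0.134 ]
(267, 20) [0.5555 0.171  0.1104] [-0.0078  0.171 ]
(283, 20) [0.5664 0.171  0.1166] [0.0047 0.171 ]
tcp -0.0009260559454069492 0.12161494423732065
```

>>> servo_tool:
  plan:
    - [8.5,0,0,2.5,0,0,0]
    - [8.5,0.05,0,5,0,0,0]
    - [8.5,0.05,0,7.5,0,0,0]
    - [8.5,0.05,0,9.5,0,0,0]
    - [8.5,0.05,0,10.8,0,0,0]
    - [8.5,0.05,0,11,0,0,0]
    - [8.5,0.05,0,11,0,0,0]
  force: 40

```text
clock: 1.6
position: [0.5568, 0.0184, 0.1234]
tool_rot: [2.621, -0.002, 1.57]
force: [0.8, 0.4, 0.2]
grip_width: 0.0852
finger_force: 0.0
```

>>> servo_tool:
  plan:
    - [5,0,0,0,0,0,0]
    - [3.5,0,0,0,0,0,0]
    - [3,0,0,0,0,0,0]
    - [3,0,0,0,0,0,0]
    - [3,0,0,0,0,0,0]
    - [3,0,0,0,0,0,0]
    - [3,0,0,0,0,0,0]
    - [3,0,0,0,0,0,0]
  force: 40

```text
clock: 2.4
position: [0.5553, 0.0186, 0.1268]
tool_rot: [2.618, 0.001, 1.571]
force: [-12.0, -1.4, 8.8]
grip_width: 0.0376
finger_force: 39.7
```

Gripped at 37.6 mm. Slide to −y, with a slight relief of the down-press.

>>> servo_tool:
  plan:
    - [3,0,0,-0.1,0,0,0]
    - [3,-1,0.05,-0.1,0,0,0]
    - [3,-2.5,0.05,-0.1,0,0,0]
    - [3,-4,0.05,-0.1,0,0,0]
    - [3,-5.5,0.05,-0.1,0,0,0]
    - [3,-7,0.05,-0.1,0,0,0]

```text
clock: 3.0
position: [0.5554, -0.0517, 0.1273]
tool_rot: [2.619, 0.0, 1.572]
force: [-1.6, 1.3, -3.8]
grip_width: 0.0377
finger_force: 40.7
```

Sliding freely.

>>> servo_tool:
  plan:
    - [3,-1.5,0,0,0,0,0]
    - [3,-3,0,0,0,0,0]
    - [3,-4.5,0,0,0,0,0]
    - [3,-6,0,0,0,0,0]
    - [3,-7.5,0,0,0,0,0]
    - [3,-8.3,0,0,0,0,0]
    - [3,-8.3,0,0,0,0,0]
    - [3,-8.3,0,0,0,0,0]
    - [3,-8.3,0,0,0,0,0]

```text
clock: 3.9
position: [0.5559, -0.1338, 0.1273]
tool_rot: [2.618, 0.0, 1.572]
force: [-1.5, 0.1, -3.8]
grip_width: 0.0372
finger_force: 40.9
```

```bash
python3 - <<'E'
from h import *
f,s=wrist(); print(s['position'],s['clock'],s['force'])
b=grab('side')
A=cv2.resize(f['frame'],(440,330));B=cv2.resize(b['frame'][100:250,220:360],(308,330),interpolation=3)
cv2.imwrite('pics/c2.png',np.hstack([A,B]))
E
```

```text
[ 0.55586223 -0.13384295  0.12726337] 3.9 [-1.52650875  0.08635416 -3.83647805]
```

View pics/c2.png

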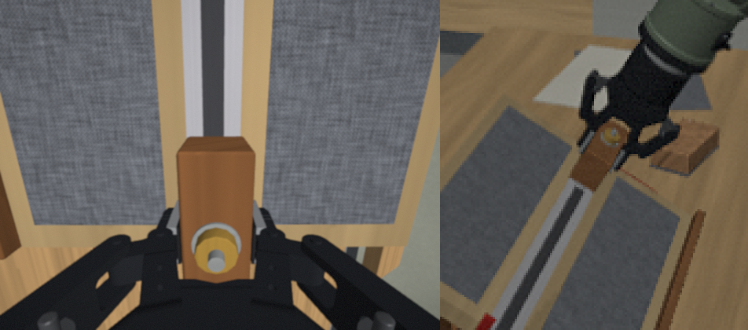

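The block is seated and gripped between both fingers, just short of the open end. Continue out the end.

>>> servo_tool:
  plan:
    - [3,-1.5,0,0,0,0,0]
    - [3,-3,0,0,0,0,0]
    - [3,-4.5,0,0,0,0,0]
    - [3,-6,0,0,0,0,0]
    - [3,-7.5,0,0,0,0,0]
    - [3,-9,0,0,0,0,0]
    - [3,-10.5,0,0,0,0,0]
    - [3,-11.3,0,0,0,0,0]
    - [3,-11.3,0,0,0,0,0]
    - [3,-11.3,0,0,0,0,0]

```text
clock: 5.0
position: [0.556, -0.2469, 0.1271]
tool_rot: [2.618, -0.0, 1.571]
force: [-0.5, 0.6, -2.9]
grip_width: 0.0376
finger_force: 41.3
```

>>> servo_tool:
  plan:
    - [3,0,0,-2.5,0,0,0]
    - [3,0,0,-5,0,0,0]
    - [3,0,1,-8,0,0,0]
    - [3,0,2,-11,6,0,0]
    - [3,0,3,-14,12,0,0]
    - [3,0,4.3,-17,18,0,0]
    - [3,0,4.3,-18.6,24,0,0]
    - [3,0,4.3,-18.6,30,0,0]
    - [3,0,4.3,-18.6,30,0,0]
    - [3,0,4.3,-18.6,30,0,0]

```text
clock: 6.0
position: [0.5009, -0.2463, 0.3093]
tool_rot: [3.14, 0.001, 1.573]
force: [-0.2, 0.1, -2.6]
grip_width: 0.0374
finger_force: 42.0
```

```bash
python3 - <<'E'
from h import *
from workcell import bot
a=grab('scene');b=grab('side')
s=bot.observe();print(s['position'],s['tool_rot'],s['force'])
cv2.imwrite('pics/s3.png',cv2.resize(b['frame'][215:410,170:360],(780,800*195//195))[:600] if 0 else cv2.resize(b['frame'][290:410,180:340],(800,600),interpolation=3))
E
```

```text
[ 0.49990791 -0.24729761  0.30937892] [3.14081275e+00 1.00063819e-03 1.57104828e+00] [-0.79546009  0.36759561 -2.98266163]
```

View pics/s3.png

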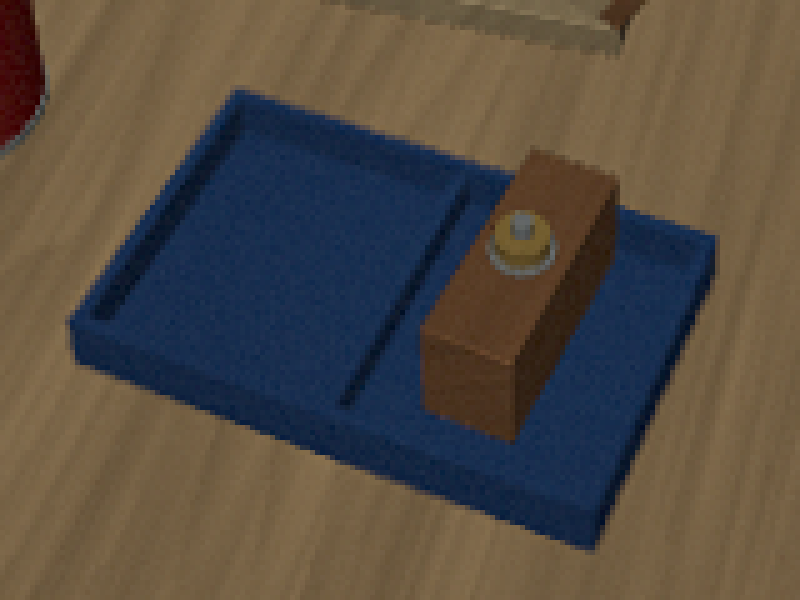

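Rim corners in the zoom are (236,92), (717,238), (598,510) and (72,322), with the cross wall at about (463,185)–(345,403).

```bash
python3 - <<'E'
from h import *
b=load('side'); z=lambda x,y:(180+x/5-.4,290+y/5-.4)
C=np.array([onz(b,z(*p),.025) for p in ((236,92),(717,238),(598,510),(72,322))])
print(C.round(4),[np.linalg.norm(C[i]-C[i-1]).round(4) for i in range(4)])
c=C.mean(0);d=(C[0]+C[3]-C[1]-C[2]);d/=np.linalg.norm(d);e=(C[3]+C[2]-C[0]-C[1]);e/=np.linalg.norm(e)
print(c,'yaw',np.degrees(np.arctan2(d[1],d[0])),np.degrees(np.arctan2(-e[0],e[1])),'bay',c+.0535*d)
print('cross wall',onz(b,z(463,185),.025),onz(b,z(345,403),.025))
E
```

```text
[[0.5781 0.3191 0.025 ]
 [0.3612 0.3435 0.025 ]
 [0.3766 0.48   0.025 ]
 [0.594  0.4547 0.025 ]] [np.float64(0.1366), np.float64(0.2182), np.float64(0.1374), np.float64(0.2188)]
[0.47747172 0.39932858 0.025     ] yaw -6.520928751842318 -6.574510097514172 bay [0.5306256 0.3932528 0.025    ]
cross wall [0.46788486 0.34349186 0.025     ] [0.47906244 0.46058504 0.025     ]
```

>>> servo_tool:
  plan:
    - [3,2,0,0,0,0,0]
    - [3,5,0,0,0,0,1]
    - [3,8.5,0.3,0,0,0,2]
    - [3,12,0.6,0,0,0,3]
    - [3,15.5,0.9,0,0,0,4]
    - [3,19,1.2,0,0,0,5]
    - [3,22.5,1.5,0,0,0,6]
    - [3,26,1.8,0,0,0,6.5]
    - [3,29.5,2.1,0,0,0,6.5]
    - [3,32,2.4,0,0,0,6.5]

```text
clock: 7.1
position: [0.5237, 0.074, 0.3098]
tool_rot: [3.14, -0.0, 1.458]
force: [-0.8, -0.8, -2.6]
grip_width: 0.0376
finger_force: 42.0
```

>>> servo_tool:
  plan:
    - [3,3,-0.3,0,0,0,0]
    - [3,6.5,-0.6,0,0,0,0]
    - [3,10,-0.9,0,0,0,0]
    - [3,13.5,-1.2,0,0,0,0]
    - [3,17,-1.6,0,0,0,0]
    - [3,20.5,-1.9,0,0,0,0]
    - [3,24,-2.2,0,0,0,0]
    - [3,27.5,-2.5,0,0,0,0]
    - [3,30.5,-2.9,0,0,0,0]
    - [3,31.8,-2.9,0,0,0,0]

```text
clock: 8.1
position: [0.5304, 0.3939, 0.3095]
tool_rot: [3.142, -0.001, 1.459]
force: [-0.0, 0.4, -2.9]
grip_width: 0.0376
finger_force: 42.0
```

>>> servo_tool:
  plan:
    - [3,0,0,2,0,0,0]
    - [3,0,0,5,0,0,0]
    - [3,0,0,8,0,0,0]
    - [3,0,0,11,0,0,0]
    - [3,0,0,14,0,0,0]
    - [3,0,0,17,0,0,0]
    - [3,0,0,19,0,0,0]
    - [3,0,0,20,0,0,0]
    - [3,0,0,20,0,0,0]

```text
clock: 9.0
position: [0.5314, 0.3912, 0.1091]
tool_rot: [-3.141, 0.0, 1.457]
force: [-0.5, 0.8, -2.4]
grip_width: 0.0376
finger_force: 42.0
```

```bash
python3 - <<'E'
from h import *
from workcell import bot
s=bot.observe();f,_=wrist();b=grab('side')
print(s['position'],s['tool_rot'],s['force'])
cv2.imwrite('pics/c4.png',np.hstack([cv2.resize(f['frame'],(400,300)),cv2.resize(b['frame'][250:410,150:360],(394,300),interpolation=3)]))
E
```

```text
[0.53136354 0.39117423 0.10910077] [-3.14087993e+00  4.71235121e-04  1.45688131e+00] [-0.49565379  0.75030021 -2.43270259]
```

View pics/c4.png

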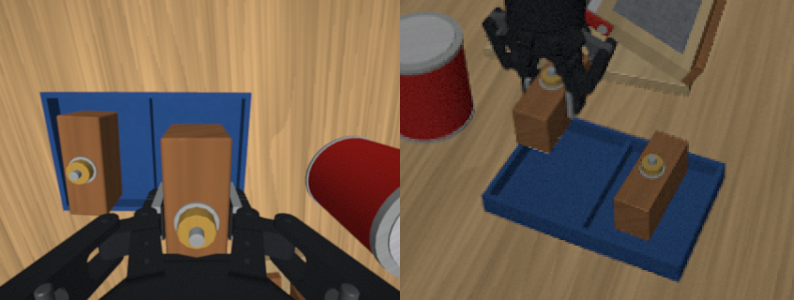

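The stop hangs upright over the bay, aligned with it. Lowering slowly.

>>> servo_tool:
  plan:
    - [3,0,0,1.5,0,0,0]
    - [3,0,0,3,0,0,0]
    - [3,0,0,4.5,0,0,0]
    - [3,0,0,5.8,0,0,0]
    - [3,0,0,6.6,0,0,0]
    - [3,0,0,7.1,0,0,0]
    - [3,0,0,7.4,0,0,0]
    - [3,0,0,7.5,0,0,0]
    - [3,0,0,7.5,0,0,0]

```text
clock: 10.0
position: [0.5315, 0.3918, 0.035]
tool_rot: [3.141, -0.0, 1.457]
force: [0.2, -0.0, -3.1]
grip_width: 0.0376
finger_force: 42.1
```

>>> servo_tool:
  plan:
    - [3,0,0,0.1,0,0,0]
    - [3,0,0,0.2,0,0,0]
    - [3,0,0,0.3,0,0,0]
    - [3,0,0,0.35,0,0,0]
    - [3,0,0,0.35,0,0,0]

```text
clock: 10.5
position: [0.5313, 0.3917, 0.0312]
tool_rot: [-3.141, 0.0, 1.457]
force: [0.5, 0.3, -4.1]
grip_width: 0.0373
finger_force: 42.1
```

>>> servo_tool:
  plan:
    - [3,0,0,0.1,0,0,0]
    - [3,0,0,0.1,0,0,0]
    - [3,0,0,0.2,0,0,0]
    - [3,0,0,0.2,0,0,0]

```text
clock: 10.9
position: [0.5314, 0.3919, 0.0301]
tool_rot: [3.141, -0.0, 1.457]
force: [-3.1, -3.7, 10.6]
grip_width: 0.0376
finger_force: 43.5
```

Contact on the bay floor (force rose to +10 N). Release and back off.

>>> servo_tool:
  plan:
    - [4,0,0,-0.1,0,0,0]
    - [4.5,0,0,-0.1,0,0,0]
    - [5,0,0,-0.1,0,0,0]
    - [5.5,0,0,-0.1,0,0,0]
    - [6,0,0,-0.1,0,0,0]
    - [6.5,0,0,-0.1,0,0,0]
    - [6.5,0,0,-0.1,0,0,0]
    - [6.5,0,0,-0.1,0,0,0]
  force: 20

```text
clock: 11.7
position: [0.5314, 0.3918, 0.0302]
tool_rot: [-3.142, -0.0, 1.457]
force: [0.5, -0.7, -0.1]
grip_width: 0.0649
finger_force: 0.0
```

>>> servo_tool:
  plan:
    - [6.5,0,0,-1,0,0,0]
    - [6.5,0,0,-2.5,0,0,0]
    - [6.5,0,0,-5,0,0,0]
    - [6.5,0,0,-8,0,0,0]
    - [6.5,0,0,-11,0,0,0]
    - [6.5,0,0,-14,0,0,0]
    - [6.5,0,0,-17,0,0,0]
    - [6.5,0,0,-20,0,0,0]
    - [6.5,0,0,-20,0,0,0]

```text
clock: 12.6
position: [0.5318, 0.3932, 0.2357]
tool_rot: [3.138, -0.004, 1.458]
force: [-0.3, -0.0, 0.5]
grip_width: 0.0649
finger_force: 0.0
```

```bash
python3 - <<'E'
from h import *
from workcell import bot
s=bot.observe();f,_=wrist();b=grab('side')
print(s['position'],s['force'],s['grip_width'])
cv2.imwrite('pics/c5.png',np.hstack([cv2.resize(f['frame'],(400,300)),cv2.resize(b['frame'][250:410,150:360],(394,300),interpolation=3)]))
h=cv2.cvtColor(b['frame'],cv2.COLOR_BGR2HSV)
n,l,st,ce=cv2.connectedComponentsWithStats(cv2.inRange(h,(18,120,100),(35,255,255)))
for i in range(1,n):
    if st[i,4]>15 and ce[i][1]>250: print(ce[i],onz(b,ce[i],.075))
E
```

```text
[0.53184563 0.39318077 0.23571277] [-0.32630806 -0.03975345  0.45938988] 0.06486470335813463
[233.43103448 320.98275862] [0.53076382 0.39422604 0.075     ]
[284.14285714 337.50793651] [0.42458476 0.40745506 0.075     ]
```

View pics/c5.png

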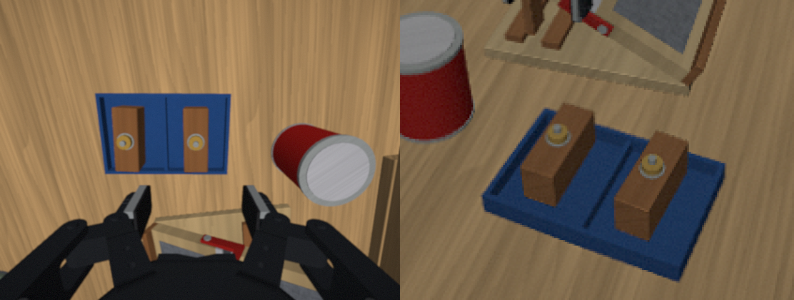

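The stop stands upright and centred in the bay (nut at 0.531, 0.394), and the spare is unmoved.

```bash
python3 -c "
from workcell import bot
print(bot.job_done())"
```

```text
the job is handed in; nothing more can be done
None
```

I slid the stop out of the open (right-hand) end of the track, set it down upright in the tray's empty bay and let go; the last camera check showed it centred with the spare unmoved, and I handed the job in at about 13 s (no verdict was shown).

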